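# File a glaze test tile in the sprung rack

## Robot

A 6-joint arm with a two-finger parallel gripper is mounted at the origin on the work surface. World frame = base frame: x ahead of the robot, y to its left, z up, the work surface at z = 0. Lengths are in mm, angles in degrees, forces in N, time in s.
With the tool pointing down it reaches from about 300 to 850 mm from the base axis. Payload 4.2 kg.
Tool frame: the origin (TCP) lies on the centre line of the jaws, within the pads' length; the fingertips stand 14 mm ahead of it and the grasp point (between the pads) lies 5 mm behind it (env.finger_overhang is the z of the fingertips in the tool frame, in mm); z points along the fingers, y is the line along which they close (so a half turn about z gives the same grasp; the last joint's range is limited). The gripper opens to 91 mm and grips with 3 to 60 N. Pads are 32 mm wide; open, the fingers measure 118 mm over their backs; the gripper's body (76 mm by 178 mm) begins 60 mm behind the grasp point.
Start: joints at [71.677, 18.312, 89.639, -0, 72.044, -1.146], TCP at [169.816, 549.367, 227.976] pointing down, gripper open.
Joint ranges: [-177.97, 177.97], [-48.28, 115.42], [12.27, 149.76], [-77.06, 257.06], [2.81, 150.46], [-146.56, 146.56]. Speed limits (degrees/s): [147.25, 147.25, 180, 180, 180, 180].

## Interface

Orientations are given as [roll, pitch, yaw] about the fixed x, y, z axes, in that order (R = Rz(yaw) Ry(pitch) Rx(roll)).
In Python, from workcell import sensors, viewer, env gives the robot as it stands. The module is installed in compiled form; this text tells all that it offers.
- The arm moves only by the tool step_arm, never from a script. Its argument "plan" is one flat list of numbers, 6 for each row, row after row: the shift along the tool's x, y, z in cm, then the turn, a rotation vector about the tool's x, y, z in rad. In form: [x, y, z, wx, wy, wz, x, y, z, wx, wy, wz, ...]. A call has 1 to 5 rows; each row shifts and turns the commanded pose from where the row before left it, along the tool's axes as they then stand; what a row does not reach is not made up. A row lasts 1/12 s, in which the tool goes at most 41.7 mm and 7.16 degrees, less where a joint would pass 70% of its speed; a pose out of reach is approached as far as the arm can. A call is refused whole if a number of a shift passes 4.17 or a number of a turn 0.125, either way. A call with a gripper value outside its range is refused whole. "hand" is the finger opening in cm, from 0 to 9.12, set as the call begins (left out, the last holds). The fingers move at their own pace and stop on an object; "newtons" is the grip in N (left out, the last holds). Time passes only in rows, so rows that do not move let the fingers close. It gives the time, the measured TCP pose, the force, the opening and the grip force at its end, in the units of the state.
- sensors.state(): the state, without advancing time (a new reading comes with each control period).
- viewer.grab_frame(name): name is "side" or "top" or "wrist"; returns a dict with "img" (480x640x3 uint8, red, green, blue), "fx", "fy", "cx", "cy" (pixels), "position" and "attitude" of the camera in the world. Camera axes: x right, y down, z forward; pixel columns grow to the right and rows downward; lengths in mm; the calibration is good to about 2 mm. The wrist camera is an equidistant fisheye: a pixel r from the principal point sees the ray r / f radians off the axis. A picture is of the moment at which its call begins. There is no depth.
- env.job_done(): hands the job in; it is judged then, once.
Trained networks look in a picture, given as the dict that the camera call returned (one of the last four; its "shot" number tells which), for a name from the list of things; names that differ only in an ending like _2 or _b are one class to them, and where a whole thing is asked for, a point or a joint stands for the part that bears it (a point fixed in the world has none). Each returns a list of dicts, best first, with "score" (0 to 1); they miss things now and then, are a little off and sometimes report something else, mostly with a low value. They report only what shows in the picture. A call takes as long as a camera call.
- viewer.boxes_of(name, picture): "location" ([column, row] in pixels, amid what is visible of it).
- viewer.pinpoint(name, picture): "location" ([column, row] in pixels: a listed point, or the origin of a listed thing).
The state is a dict: "time_s": time; "qpos": joint angles; "qvel": joint speeds; "effort": joint torques, N m; "ee_pos": TCP position; "ee_rot": TCP orientation; "force": force on the tool from outside, world axes, zero at the start; "torque": the same for the moment, N m; "gripper_width": finger opening in mm; "gripper_force": force on a finger pad.
Only numpy, scipy, OpenCV 4.12 (cv2) and the standard library are available. Lean on these libraries where they do the work, as an engineer would, in place of code of your own. Each camera call takes 0.05 s, during which the arm holds its last target. There are 200 camera calls.

## Task

File the glaze test tile in the sprung rack: slowly draw the follower back by its steel post until you feel the end of the slot, step the post sideways into the notch and let go so that it stays hooked, then stand the tile from its wooden stand down in the channel between the end stop and the follower. Unhook the post and ease the follower home, never letting it snap, so that it clamps the tile upright and flush against the end stop, and let go. Be gentle: do not shove the slotted plate along, do not press hard on the tile, and leave the banding wheel, paddle and rib where they lie.

Things in the scene. Friction and masses are not known exactly. Their poses are not given: they have to be found in the camera images.
- rack: Low aluminium channel fixed to the bench, 208 mm long, 61 wide, open on top. Origin: on the bench, mid-width, under the inner face of the end stop. x runs along the channel from the follower to the end stop (dark wooden block, x 0 to 18, 42 high), y across, z up. Inner width 53, floor at z 6, walls to z 28. Behind x = -46 (+-8) the slotted plate covers it; its wing bolt behind is 54 high.
- mouth (a point): Centre of the open part of the channel where the tile goes in, rack x = -25, y = 0, z = 37; axes as the rack's. Here (rack x -50 to 0) the walls' rims slope outward from 26.5 mm from the centre line at z 28 to 33 at z 37, as a lead-in.
- follower (a joint): Sprung follower, m: 0 = its face touches the end stop; grows as drawn back to rack -x (face at rack x = -value), at most 0.090. Face 51 mm wide, z 7 to 27.5. The spring pushes it to the stop with 4.8 N + 60 N/m x value; let go, it shoots home. Reads 0.012 with the tile clamped, 0.053 to 0.069 hooked, 5 mm more at the slot's end.
- post (a joint): Sideways position of the post in the follower, m: 0 = in the slot on the centre line, grows to rack +y, limit 0.018 = fully in the notch, where the lip holds it. Moves with 1.5 N friction and stays where left.
- post_mid (a point): Point on the axis of the follower's post, 62 mm above the bench: plain upright steel pin, 14 in diameter, top at z 85, clear all round above z 35. Stands at rack x = -(75 + follower), y = post. The point's axes are the rack's. Grip it from above.
- plate (a joint): Steel plate over the channel, top z 35, rack y -30 to 40. Straight slot 20 mm wide for the post; at its back (-x) end a notch to +y, 19 along x from the slot's end wall, its +x side the lip (5 mm play for the post). Set elsewhere each time: post meets the slot's end at follower 0.058 to 0.074. Value: m shoved since start (+ to the stop); slips at about 20 N, over 4 mm fails.
- stand: Fixed wooden block 70 x 90 x 24 high, origin under its centre on the bench, with an upright slot 15 wide (x) and 55 long (y), floor at z = 6, in which the tile stands at the start.
- tile_center (a point): Centre of the loose ceramic test tile: a flat slab 12 thick (its x), 50 wide (its y), 85 tall (its z, up), 110 g, bare terracotta below and white glazed above. It stands upright in the stand (bottom at z = 6), centre 48.5 above the bench. Filed, it stands on the channel floor with its x along the rack's x, either way round, centre again at z = 48.5, rack x = -6, y = 0. Grip it across its thickness near the top.
- tile: The same tile, origin at the centre of its underside, same axes.
- banding_wheel: Bystander: aluminium banding wheel, 140 diameter, 52 high, origin under its centre.
- paddle: Bystander: teak paddle lying flat, 260 long (its x), 70 wide, 12 thick, origin under its middle.
- rib: Bystander: hard orange silicone rib lying flat, 100 x 50 x 6, origin under its centre.

How it is judged:
By the outcome, as a careful person would: the job done as asked, in the order asked, and still so for the second after the job is handed in, with the robot touching nothing.
It also fails if it takes over 64 s, if anything falls off the work surface, if the arm or the gripper's body presses on something with over 40 N, if the wrist force passes 120 N, or if a joint passes its speed limit or range.

## Working session

There is one attempt and no reset: what is moved stays moved. The work goes in short steps, Python scripts to look and compute and a tool call to move; the robot and the scene stay as the last step left them, time stands still between calls to the robot, and variables do not carry over. Pictures are saved under pics/ and viewed, at most 10 in all, crops included, and the job is handed in when it is done.

Besides the shell and the picture viewer there is one more tool, called after "Request:" in YAML: its name, and indented under it one key for each argument. step_arm: Moves the arm, as the interface text tells. Its arguments: {"type":"object","properties":{"plan":{"type":"array","items":{"type":"number"}},"hand":{"type":"number"},"newtons":{"type":"number"}},"required":["plan"]}

```bash
mkdir -p pics; cat > h.py <<'E'
import numpy as np, cv2
from scipy.spatial.transform import Rotation as R
from workcell import sensors, viewer, env
def Rm(a):
    a=np.array(a,float)
    return a if a.shape==(3,3) else R.from_euler('xyz',a,degrees=True).as_matrix()
def ray(p,uv,wrist):
    x=(uv[0]-p['cx'])/p['fx']; y=(uv[1]-p['cy'])/p['fy']
    if wrist:
        r=np.hypot(x,y); s=np.sin(r)/r if r>1e-9 else 1
        d=np.array([x*s,y*s,np.cos(r)])
    else: d=np.array([x,y,1.])
    d=Rm(p['attitude'])@d
    return d/np.linalg.norm(d)
def atz(p,uv,z,wrist=False):
    d=ray(p,uv,wrist); c=np.array(p['position'],float)
    return c+d*(z-c[2])/d[2]
def tri(L):
    A=np.zeros((3,3));b=np.zeros(3)
    for p,uv,w in L:
        d=ray(p,uv,w);M=np.eye(3)-np.outer(d,d);A+=M;b+=M@np.array(p['position'],float)
    return np.linalg.solve(A,b)
def proj(p,X,wrist=False):
    v=Rm(p['attitude']).T@(np.array(X,float)-np.array(p['position'],float))
    if wrist:
        t=np.arctan2(np.hypot(v[0],v[1]),v[2]);r=np.hypot(v[0],v[1])
        x,y=v[0]/r*t,v[1]/r*t
    else: x,y=v[0]/v[2],v[1]/v[2]
    return np.array([p['cx']+p['fx']*x,p['cy']+p['fy']*y])
def save(p,n): cv2.imwrite('pics/'+n,p['img'][:,:,::-1])
def find(n,p):
    return [(np.round(d['location'],1).tolist(),round(d['score'],2)) for d in viewer.pinpoint(n,p)[:2]]
E
cat > a.py <<'E'
from h import *
P={n:viewer.grab_frame(n) for n in ('top','side','wrist')}
for n,p in P.items():
    save(p,n+'0.png'); print(n,np.round(p['position']),np.round(p['attitude'],2).tolist(),p['fx'],p['cx'],p['cy'])
    for o in ('rack','mouth','post_mid','plate','stand','tile_center','tile','banding_wheel','paddle','rib'):
        f=find(o,p)
        z={'mouth':37,'post_mid':62,'tile_center':48.5,'tile':6}.get(o,0)
        print(o,f,[np.round(atz(p,u,z,n=='wrist'))[:2].tolist() for u,s in f])
s=sensors.state();print(s)
cv2.imwrite('pics/both0.png',cv2.resize(np.hstack([P['top']['img'],P['side']['img']])[:,:,::-1],(800,300)))
E
python3 a.py
```

```text
top [ 454.   65. 1007.] [-167.78, 0.04, -87.17] 449.13636741006644 319.4478933044706 248.87021157504523
rack [([281.1, 283.0], 0.83)] [[589.0, 159.0]]
mouth [([294.1, 285.3], 0.68)] [[580.0, 127.0]]
post_mid [([313.3, 287.5], 0.59)] [[574.0, 84.0]]Traceback (most recent call last):
  File "a.py", line 6, in <module>
    f=find(o,p)
  File "h.py", line 32, in find
    return [(np.round(d['location'],1).tolist(),round(d['score'],2)) for d in viewer.pinpoint(n,p)[:2]]
                                                                              ~~~~~~~~~~~~~~~^^^^^
ValueError: it knows: banding_wheel, mouth, paddle, post_mid, rack, rib, stand, tile, tile_center
```

```bash
sed -i "s/'plate',//" a.py; python3 a.py
```

```text
top [ 454.   65. 1007.] [-167.78, 0.04, -87.17] 449.13636741006644 319.4478933044706 248.87021157504523
rack [([280.3, 283.4], 0.56)] [[588.0, 161.0]]
mouth [([291.4, 283.1], 0.83), ([467.2, 233.4], 0.49)] [[585.0, 133.0], [715.0, -251.0]]
post_mid [([464.5, 336.9], 0.56), ([315.1, 284.6], 0.37)] [[487.0, -233.0], [581.0, 81.0]]
stand [([458.2, 337.0], 0.93)] [[489.0, -239.0]]
tile_center [([465.5, 339.3], 0.75)] [[483.0, -239.0]]
tile [([455.6, 338.5], 0.58)] [[485.0, -231.0]]
banding_wheel [([177.2, 298.4], 0.76)] [[543.0, 389.0]]
paddle [([321.2, 202.6], 0.79)] [[783.0, 78.0]]
rib [([464.1, 236.2], 0.8), ([279.6, 280.4], 0.27)] [[718.0, -256.0], [595.0, 163.0]]
side [480. 967. 819.] [-128.11, 0.81, -170.4] 539.4705021875741 317.50871759451564 244.38690962358297
rack [([399.2, 200.2], 0.72), ([337.9, 309.3], 0.57)] [[477.0, -287.0], [585.0, 154.0]]
mouth [([341.6, 290.7], 0.84)] [[580.0, 135.0]]
post_mid [([344.6, 268.5], 0.43)] [[580.0, 91.0]]
stand [([390.9, 210.2], 0.66)] [[496.0, -236.0]]
tile_center [([394.0, 196.0], 0.82)] [[491.0, -231.0]]
tile [([394.8, 207.1], 0.96)] [[487
[... 621 characters left out ...]
l [] []
paddle [] []
rib [] []
{'time_s': 1.8, 'qpos': array([ 7.16757746e+01,  1.83113641e+01,  8.96369420e+01, -8.53159958e-04,
        7.20419475e+01, -1.14610205e+00]), 'qvel': array([ 0.01507418,  0.09615211,  0.03540177, -0.13642239,  0.1634599 ,
        0.03580549]), 'effort': array([ 6.15388444e-05, -4.12336850e+01, -2.32230431e+01,  7.27341045e-02,
        3.75229935e-02, -9.20418302e-06]), 'ee_pos': array([169.84127747, 549.38896989, 227.99527659]), 'ee_rot': array([1.79990272e+02, 1.00642552e-03, 1.62822140e+02]), 'force': array([0.85870298, 0.28785465, 0.27283895]), 'torque': array([-0.013265  , -0.01697919, -0.02975369]), 'gripper_force': 0.0, 'gripper_width': 91.32563365448651}
```

View pics/top0.png

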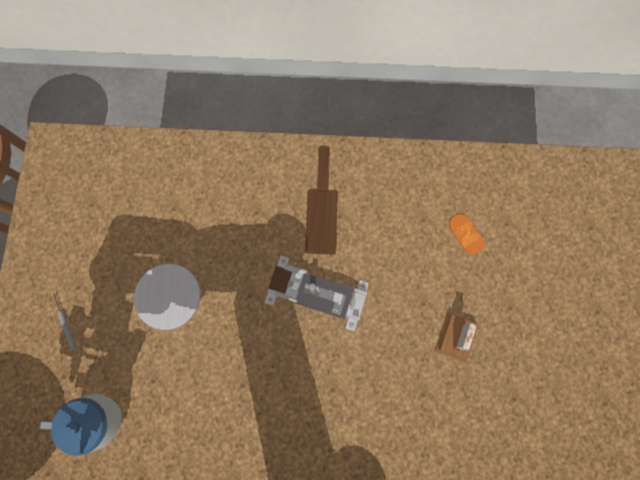

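View pics/side0.png

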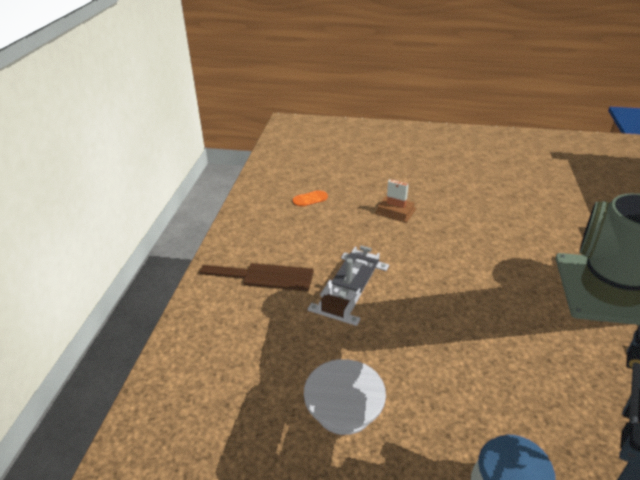

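```bash
cat > plan.py <<'E'
import sys
from h import *
# plan.py x y z yaw [mm per row] : print rows (tool axes, cm/rad), tool kept pointing down
a=[float(v) for v in sys.argv[1:]]
s=sensors.state(); p0=s['ee_pos']; R0=Rm(s['ee_rot'])
T=np.array(a[:3]); R1=Rm([180,0,a[3]]); v=a[4] if len(a)>4 else 38
rv=R.from_matrix(R0.T@R1).as_rotvec()
n=int(np.ceil(max(np.linalg.norm(T-p0)/v,np.linalg.norm(rv)/0.115,1)))
P,Q=p0,R.from_matrix(R0); out=[]
for i in range(n):
    d=Q.as_matrix().T@(T-P)/(n-i)/10
    w=(Q.inv()*R.from_matrix(R1)).as_rotvec()/(n-i)
    d=np.round(d,2);w=np.round(w,3)
    P=P+Q.as_matrix()@d*10;Q=Q*R.from_rotvec(w);out.append([float(x)+0.0 for x in np.r_[d,w]])
print('from',np.round(p0,1),np.round(s['ee_rot'],2),'t',s['time_s'],n,'rows')
for i in range(0,n,5): print(sum(out[i:i+5],[]))
E
python3 plan.py 590 110 230 77 39
```

```text
from [169.8 549.4 228. ] [179.99   0.   162.82] t 1.8 16 rows
[-3.32, -1.85, -0.01, 0.0, 0.0, 0.094, -3.48, -1.53, -0.01, 0.0, 0.0, 0.094, -3.61, -1.19, -0.01, 0.0, 0.0, 0.094, -3.7, -0.85, -0.01, 0.0, 0.0, 0.094, -3.77, -0.5, -0.01, 0.0, 0.0, 0.093]
[-3.8, -0.15, -0.01, 0.0, 0.0, 0.094, -3.79, 0.21, -0.01, 0.0, 0.0, 0.093, -3.76, 0.56, -0.01, 0.0, 0.0, 0.094, -3.69, 0.91, -0.02, 0.0, 0.0, 0.093, -3.59, 1.25, -0.01, 0.0, 0.0, 0.094]
[-3.45, 1.58, -0.02, 0.0, 0.0, 0.093, -3.29, 1.89, -0.01, 0.0, 0.0, 0.094, -3.1, 2.2, -0.02, 0.0, 0.0, 0.093, -2.89, 2.47, -0.01, 0.0, 0.0, 0.094, -2.64, 2.73, -0.02, 0.0, 0.0, 0.093]
[-2.37, 2.97, -0.01, 0.0, 0.0, 0.094]
```

Request:
step_arm:
  plan: [-3.3, -1.85, 0, 0, 0, 0.094, -3.5, -1.5, 0, 0, 0, 0.094, -3.6, -1.2, 0, 0, 0, 0.094, -3.7, -0.85, 0, 0, 0, 0.094, -3.8, -0.5, 0, 0, 0, 0.094]

```text
time_s: 2.22
ee_pos: [302.2, 410.8, 228.1]
ee_rot: [180.0, -0.0, 135.7]
force: [1.2, 1.0, 0.2]
gripper_width: 91.5
gripper_force: 0.0
```

Request:
step_arm:
  plan: [-3.8, -0.15, 0, 0, 0, 0.094, -3.8, 0.2, 0, 0, 0, 0.094, -3.75, 0.55, 0, 0, 0, 0.094, -3.7, 0.9, 0, 0, 0, 0.094, -3.6, 1.25, 0, 0, 0, 0.094]

```text
time_s: 2.63
ee_pos: [433.3, 272.6, 228.2]
ee_rot: [180.0, -0.0, 108.7]
force: [0.8, 0.6, -0.9]
gripper_width: 91.3
gripper_force: 0.0
```

Request:
step_arm:
  plan: [-3.45, 1.6, 0, 0, 0, 0.094, -3.3, 1.9, 0, 0, 0, 0.094, -3.1, 2.2, 0, 0, 0, 0.094, -2.9, 2.5, 0, 0, 0, 0.094, -2.65, 2.75, 0, 0, 0, 0.094]

```text
time_s: 3.05
ee_pos: [564.8, 134.5, 228.1]
ee_rot: [180.0, -0.0, 81.7]
force: [0.3, 0.2, 0.2]
gripper_width: 91.0
gripper_force: 0.0
```

Request:
step_arm:
  plan: [-2.4, 3.0, 0, 0, 0, 0.094, 0, 0, 0, 0, 0, 0, 0, 0, 0, 0, 0, 0]

```text
time_s: 3.3
ee_pos: [591.0, 106.7, 227.4]
ee_rot: [-180.0, 0.0, 76.5]
force: [0.1, -0.1, 0.1]
gripper_width: 91.1
gripper_force: 0.0
```

```bash
cat > b.py <<'E'
from h import *
import sys
p=viewer.grab_frame('wrist'); save(p,sys.argv[1]); s=sensors.state()
print(s['time_s'],np.round(s['ee_pos'],1),np.round(s['ee_rot'],2),np.round(p['position']),np.round(p['attitude'],2))
for o,z in (('rack',0),('mouth',37),('post_mid',62),('stand',0),('tile_center',48.5),('tile',6)):
    f=find(o,p); print(o,f,[np.round(atz(p,u,z,True),1)[:2].tolist() for u,s in f])
E
python3 b.py w1.png
```

```text
3.35 [590.  107.8 227.5] [-1.7993e+02 -1.0000e-02  7.6610e+01] [610. 182. 385.] [ 1.6418e+02  5.0000e-02 -1.3400e+01]
rack [([314.4, 158.5], 0.69), ([495.6, 198.9], 0.25)] [[592.9, 160.9], [781.3, 75.6]]
mouth [([309.7, 188.9], 0.61), ([309.1, 244.1], 0.49)] [[583.4, 136.0], [569.7, 83.4]]
post_mid [([307.7, 245.8], 0.96)] [[571.0, 89.2]]
stand [] []
tile_center [] []
tile [] []
```

View pics/w1.png

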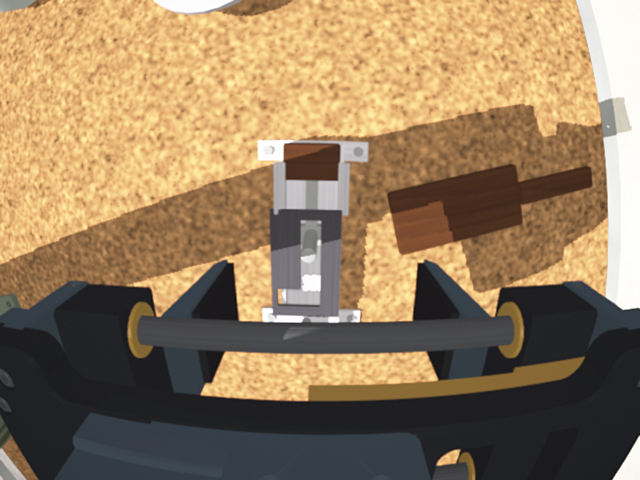

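```bash
cat > c.py <<'E'
from h import *
p=viewer.grab_frame('wrist')
for n,u,z in [('fl',(269,149),3),('fr',(358,152),3),('bl',(268,314),3),('br',(356,316),3),('stop_tl',(284,144),42),('stop_tr',(340,145),42),('stop_il',(284,177),42),('stop_ir',(338,180),42),('plate_fl',(273,210),35),('plate_fr',(342,211),35),('plate_bl',(271,305),35),('post_top',(310,238),85),('slot_end',(311,305),35),('slot_front',(311,220),35)]:
    print(n,np.round(atz(p,u,z,True),1))
c=p['img'][130:330,240:390][:,:,::-1]; cv2.imwrite('pics/crop1.png',cv2.resize(c,None,fx=3,fy=3,interpolation=cv2.INTER_CUBIC))
E
python3 c.py
```

```text
fl [548.4 184.3   3. ]
fr [636.5 160.1   3. ]
bl [497.3   4.2   3. ]
br [596.4 -21.1   3. ]
stop_tl [569.1 185.4  42. ]
stop_tr [618.9 172.5  42. ]
stop_il [561.6 155.5  42. ]
stop_ir [609.8 141.2  42. ]
plate_fl [542.3 126.4  35. ]
plate_fr [607.  110.1  35. ]
plate_bl [512.8  29.   35. ]
post_top [575.8 104.2  85. ]
slot_end [554.   19.9  35. ]
slot_front [575.8 108.2  35. ]
```

View pics/crop1.png

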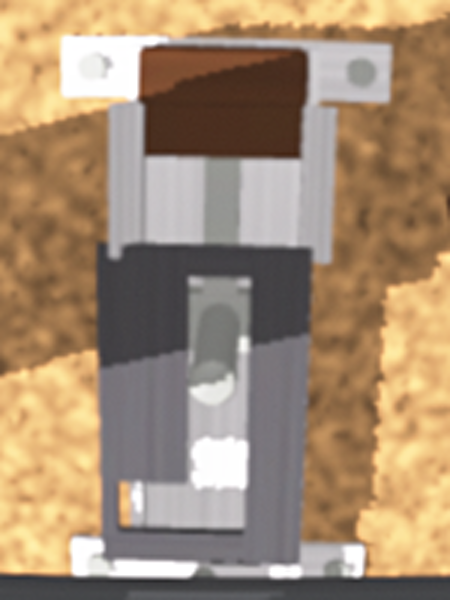

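```bash
python3 plan.py 571 89 130 75.8 35
```

```text
from [589.6 109.  228.2] [ 1.7998e+02 -1.0000e-02  7.6740e+01] t 3.7 3 rows
[-0.79, -0.45, 3.27, 0.0, 0.0, 0.005, -0.8, -0.45, 3.28, 0.0, 0.0, 0.006, -0.8, -0.44, 3.27, 0.0, 0.0, 0.005]
```

Request:
step_arm:
  plan: [-0.8, -0.45, 3.3, 0, 0, 0.005, -0.8, -0.45, 3.3, 0, 0, 0.006, -0.8, -0.45, 3.3, 0, 0, 0.005, 0, 0, 0, 0, 0, 0, 0, 0, 0, 0, 0, 0]
  hand: 6

```text
time_s: 4.12
ee_pos: [570.4, 88.3, 128.3]
ee_rot: [-179.8, 0.0, 75.7]
force: [0.8, -0.5, 0.1]
gripper_width: 62.0
gripper_force: 0.0
```

```bash
python3 b.py w2.png
```

```text
4.1667 [572.4  88.6 130.2] [ 1.799e+02 -6.000e-02  7.576e+01] [590. 163. 285.] [ 1.6413e+02  1.6000e-01 -1.4160e+01]
rack [([326.3, 140.4], 0.73)] [[589.3, 159.0]]
mouth [([327.4, 178.3], 0.79)] [[584.0, 134.7]]
post_mid [([330.7, 259.3], 0.67)] [[574.1, 87.1]]
stand [] []
tile_center [] []
tile [] []
```

View pics/w2.png

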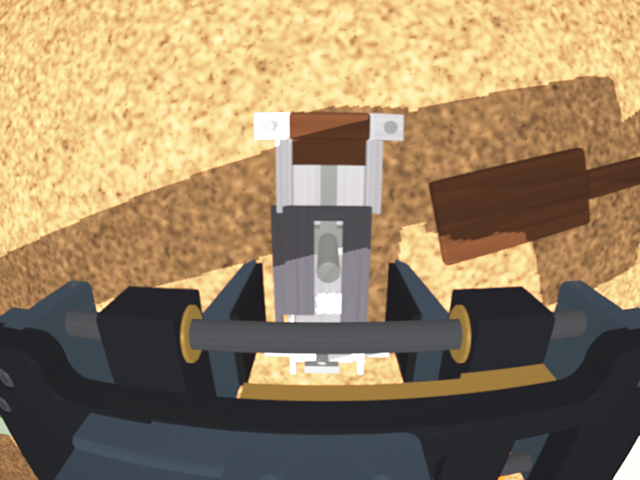

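Request:
step_arm:
  plan: [0, 0, 3.0, 0, 0, 0, 0, 0, 2.5, 0, 0, 0, 0, 0, 1.2, 0, 0, 0, 0, 0, 0, 0, 0, 0]

```text
time_s: 4.8
ee_pos: [569.6, 87.9, 59.6]
ee_rot: [-179.7, 0.1, 75.7]
force: [-0.6, 0.2, -0.6]
gripper_width: 60.1
gripper_force: 0.0
```

Request:
step_arm:
  plan: [0, 0, 0, 0, 0, 0, 0, 0, 0, 0, 0, 0, 0, 0, 0, 0, 0, 0, 0, 0, 0, 0, 0, 0, 0, 0, 0, 0, 0, 0]
  hand: 1.0
  newtons: 35

```text
time_s: 5.22
ee_pos: [571.9, 88.1, 62.9]
ee_rot: [179.9, -0.0, 75.7]
force: [-0.2, -0.4, 0.1]
gripper_width: 29.3
gripper_force: 0.0
```

Request:
step_arm:
  plan: [0, 0, 0, 0, 0, 0, 0, 0, 0, 0, 0, 0, 0, 0, 0, 0, 0, 0]

```text
time_s: 5.47
ee_pos: [571.5, 88.1, 62.2]
ee_rot: [180.0, -0.0, 75.7]
force: [-0.0, 0.4, 1.3]
gripper_width: 13.3
gripper_force: 35.0
```

Request:
step_arm:
  plan: [-0.2, 0, 0, 0, 0, 0, -0.2, 0, 0, 0, 0, 0, -0.2, 0, 0, 0, 0, 0, -0.2, 0, 0, 0, 0, 0, -0.2, 0, 0, 0, 0, 0]

```text
time_s: 5.88
ee_pos: [569.3, 79.8, 62.2]
ee_rot: [180.0, -0.2, 75.7]
force: [1.5, 6.1, 0.5]
gripper_width: 13.4
gripper_force: 35.0
```

Request:
step_arm:
  plan: [-0.2, 0, 0, 0, 0, 0, -0.2, 0, 0, 0, 0, 0, -0.2, 0, 0, 0, 0, 0, -0.2, 0, 0, 0, 0, 0, -0.2, 0, 0, 0, 0, 0]

```text
time_s: 6.3
ee_pos: [566.8, 70.3, 62.2]
ee_rot: [180.0, -0.2, 75.7]
force: [0.5, 6.0, 0.7]
gripper_width: 13.4
gripper_force: 35.0
```

Request:
step_arm:
  plan: [-0.2, 0, 0, 0, 0, 0, -0.2, 0, 0, 0, 0, 0, -0.2, 0, 0, 0, 0, 0, -0.2, 0, 0, 0, 0, 0, -0.2, 0, 0, 0, 0, 0]

```text
time_s: 6.72
ee_pos: [564.3, 60.7, 62.2]
ee_rot: [180.0, -0.2, 75.7]
force: [-0.8, 6.7, -0.1]
gripper_width: 12.9
gripper_force: 35.0
```

Request:
step_arm:
  plan: [-0.2, 0, 0, 0, 0, 0, -0.2, 0, 0, 0, 0, 0, -0.2, 0, 0, 0, 0, 0, -0.2, 0, 0, 0, 0, 0, -0.2, 0, 0, 0, 0, 0]

```text
time_s: 7.13
ee_pos: [561.9, 51.2, 62.2]
ee_rot: [180.0, -0.2, 75.7]
force: [-0.1, 7.8, 0.7]
gripper_width: 13.5
gripper_force: 35.0
```

Request:
step_arm:
  plan: [-0.2, 0, 0, 0, 0, 0, -0.2, 0, 0, 0, 0, 0, -0.2, 0, 0, 0, 0, 0, -0.2, 0, 0, 0, 0, 0, -0.2, 0, 0, 0, 0, 0]

```text
time_s: 7.55
ee_pos: [559.5, 41.6, 62.2]
ee_rot: [180.0, -0.2, 75.7]
force: [0.2, 8.5, 0.4]
gripper_width: 13.5
gripper_force: 35.0
```

Request:
step_arm:
  plan: [-0.15, 0, 0, 0, 0, 0, -0.15, 0, 0, 0, 0, 0, -0.15, 0, 0, 0, 0, 0, -0.15, 0, 0, 0, 0, 0, -0.1, 0, 0, 0, 0, 0]

```text
time_s: 7.97
ee_pos: [557.8, 34.9, 62.2]
ee_rot: [180.0, -0.2, 75.7]
force: [0.9, 8.6, 0.3]
gripper_width: 13.2
gripper_force: 35.0
```

Request:
step_arm:
  plan: [-0.1, 0, 0, 0, 0, 0, -0.05, 0, 0, 0, 0, 0]

```text
time_s: 8.13
ee_pos: [557.4, 33.4, 62.2]
ee_rot: [180.0, -0.2, 75.7]
force: [0.3, 8.5, 0.7]
gripper_width: 13.4
gripper_force: 35.0
```

Request:
step_arm:
  plan: [-0.05, 0, 0, 0, 0, 0, -0.05, 0, 0, 0, 0, 0]

```text
time_s: 8.3
ee_pos: [557.2, 32.5, 62.2]
ee_rot: [180.0, -0.2, 75.7]
force: [0.4, 9.0, 0.3]
gripper_width: 13.1
gripper_force: 35.0
```

Request:
step_arm:
  plan: [-0.05, 0, 0, 0, 0, 0, -0.05, 0, 0, 0, 0, 0]

```text
time_s: 8.47
ee_pos: [556.9, 31.6, 62.2]
ee_rot: [180.0, -0.2, 75.7]
force: [1.2, 9.1, 0.2]
gripper_width: 13.5
gripper_force: 35.0
```

Request:
step_arm:
  plan: [-0.05, 0, 0, 0, 0, 0, -0.05, 0, 0, 0, 0, 0]

```text
time_s: 8.63
ee_pos: [556.7, 30.7, 62.2]
ee_rot: [180.0, -0.2, 75.7]
force: [1.1, 9.1, 0.6]
gripper_width: 13.8
gripper_force: 35.0
```

Request:
step_arm:
  plan: [-0.05, 0, 0, 0, 0, 0, -0.05, 0, 0, 0, 0, 0]

```text
time_s: 8.8
ee_pos: [556.4, 29.7, 62.2]
ee_rot: [180.0, -0.2, 75.7]
force: [1.3, 8.7, 0.2]
gripper_width: 13.2
gripper_force: 35.0
```

Request:
step_arm:
  plan: [-0.05, 0, 0, 0, 0, 0, -0.05, 0, 0, 0, 0, 0]

```text
time_s: 8.97
ee_pos: [556.2, 28.7, 62.2]
ee_rot: [180.0, -0.2, 75.7]
force: [1.6, 9.0, 1.2]
gripper_width: 13.1
gripper_force: 35.0
```

f ≈ 61 mm; continuing in fine steps.

Request:
step_arm:
  plan: [-0.05, 0, 0, 0, 0, 0, -0.05, 0, 0, 0, 0, 0]

```text
time_s: 9.13
ee_pos: [556.0, 27.8, 62.2]
ee_rot: [180.0, -0.2, 75.7]
force: [0.9, 9.2, 0.6]
gripper_width: 13.1
gripper_force: 35.0
```

Request:
step_arm:
  plan: [-0.05, 0, 0, 0, 0, 0, -0.05, 0, 0, 0, 0, 0]

```text
time_s: 9.3
ee_pos: [555.7, 26.8, 62.2]
ee_rot: [180.0, -0.2, 75.6]
force: [0.6, 8.3, 1.4]
gripper_width: 13.2
gripper_force: 35.0
```

Request:
step_arm:
  plan: [-0.05, 0, 0, 0, 0, 0, -0.05, 0, 0, 0, 0, 0]

```text
time_s: 9.47
ee_pos: [555.5, 25.9, 62.2]
ee_rot: [180.0, -0.3, 75.6]
force: [0.4, 10.1, 1.9]
gripper_width: 13.1
gripper_force: 35.0
```

Request:
step_arm:
  plan: [-0.05, 0, 0, 0, 0, 0, -0.05, 0, 0, 0, 0, 0]

```text
time_s: 9.63
ee_pos: [555.2, 24.9, 62.2]
ee_rot: [180.0, -0.3, 75.6]
force: [0.3, 9.2, 0.7]
gripper_width: 13.2
gripper_force: 35.0
```

Request:
step_arm:
  plan: [-0.05, 0, 0, 0, 0, 0, -0.05, 0, 0, 0, 0, 0]

```text
time_s: 9.8
ee_pos: [555.0, 24.0, 62.2]
ee_rot: [180.0, -0.3, 75.6]
force: [0.8, 8.7, 0.6]
gripper_width: 13.3
gripper_force: 35.0
```

Request:
step_arm:
  plan: [-0.05, 0, 0, 0, 0, 0, -0.05, 0, 0, 0, 0, 0]

```text
time_s: 9.97
ee_pos: [554.9, 23.7, 62.2]
ee_rot: [180.0, -0.3, 75.6]
force: [2.3, 13.1, -0.5]
gripper_width: 13.5
gripper_force: 35.0
```

Request:
step_arm:
  plan: [0.1, 0, 0, 0, 0, 0, 0.15, 0, 0, 0, 0, 0, 0, 0, 0, 0, 0, 0]

```text
time_s: 10.22
ee_pos: [555.4, 25.4, 62.2]
ee_rot: [180.0, -0.2, 75.7]
force: [1.0, 8.5, -0.1]
gripper_width: 13.4
gripper_force: 35.0
```

Request:
step_arm:
  plan: [0, -0.2, 0, 0, 0, 0, 0, -0.2, 0, 0, 0, 0, 0, -0.2, 0, 0, 0, 0, 0, -0.2, 0, 0, 0, 0, 0, -0.2, 0, 0, 0, 0]

```text
time_s: 10.63
ee_pos: [546.8, 27.7, 62.2]
ee_rot: [179.8, -0.3, 75.7]
force: [3.7, 8.4, -2.6]
gripper_width: 13.0
gripper_force: 35.0
```

Request:
step_arm:
  plan: [0, -0.2, 0, 0, 0, 0, 0, -0.2, 0, 0, 0, 0, 0, -0.1, 0, 0, 0, 0]

```text
time_s: 10.88
ee_pos: [541.9, 28.9, 62.2]
ee_rot: [179.8, -0.3, 75.7]
force: [2.9, 8.1, -2.2]
gripper_width: 13.4
gripper_force: 35.0
```

Request:
step_arm:
  plan: [0, -0.1, 0, 0, 0, 0, 0, -0.1, 0, 0, 0, 0, 0, 0, 0, 0, 0, 0]

```text
time_s: 11.13
ee_pos: [539.9, 29.3, 62.2]
ee_rot: [179.8, -0.3, 75.7]
force: [4.0, 7.6, -2.3]
gripper_width: 13.5
gripper_force: 35.0
```

Request:
step_arm:
  plan: [0, -0.1, 0, 0, 0, 0, 0, -0.05, 0, 0, 0, 0, 0, 0, 0, 0, 0, 0]

```text
time_s: 11.38
ee_pos: [538.6, 29.7, 62.2]
ee_rot: [179.8, -0.3, 75.7]
force: [3.6, 8.2, -1.3]
gripper_width: 13.1
gripper_force: 35.0
```

Request:
step_arm:
  plan: [0, -0.08, 0, 0, 0, 0, 0, 0, 0, 0, 0, 0]

```text
time_s: 11.55
ee_pos: [537.8, 29.9, 62.2]
ee_rot: [179.8, -0.3, 75.7]
force: [3.4, 8.9, -1.9]
gripper_width: 13.1
gripper_force: 35.0
```

Request:
step_arm:
  plan: [0.1, 0, 0, 0, 0, 0, 0.1, 0, 0, 0, 0, 0, 0, 0, 0, 0, 0, 0]

```text
time_s: 11.8
ee_pos: [538.3, 31.7, 62.2]
ee_rot: [179.8, -0.2, 75.7]
force: [3.6, 7.5, -2.0]
gripper_width: 13.2
gripper_force: 35.0
```

Request:
step_arm:
  plan: [0.1, 0, 0, 0, 0, 0, 0.1, 0, 0, 0, 0, 0, 0, 0, 0, 0, 0, 0]

```text
time_s: 12.05
ee_pos: [538.7, 33.5, 62.2]
ee_rot: [179.8, -0.2, 75.7]
force: [3.7, 7.8, -1.2]
gripper_width: 13.0
gripper_force: 35.0
```

Request:
step_arm:
  plan: [0.05, 0, 0, 0, 0, 0, 0, 0, 0, 0, 0, 0]

```text
time_s: 12.22
ee_pos: [538.8, 33.6, 62.2]
ee_rot: [179.8, -0.2, 75.7]
force: [2.6, 6.3, -2.3]
gripper_width: 13.1
gripper_force: 35.0
```

Request:
step_arm:
  plan: [0.05, 0, 0, 0, 0, 0, 0, 0, 0, 0, 0, 0]

```text
time_s: 12.38
ee_pos: [538.8, 33.8, 62.2]
ee_rot: [179.8, -0.1, 75.7]
force: [3.8, 5.1, -0.4]
gripper_width: 13.0
gripper_force: 35.0
```

Request:
step_arm:
  plan: [0.05, 0, 0, 0, 0, 0, 0, 0, 0, 0, 0, 0]

```text
time_s: 12.55
ee_pos: [538.8, 33.8, 62.2]
ee_rot: [179.9, -0.1, 75.7]
force: [3.7, 4.1, -0.4]
gripper_width: 13.3
gripper_force: 35.0
```

Request:
step_arm:
  plan: [0.1, 0, 0, 0, 0, 0, 0.1, 0, 0, 0, 0, 0, 0, 0, 0, 0, 0, 0]

```text
time_s: 12.8
ee_pos: [538.7, 34.1, 62.2]
ee_rot: [179.9, 0.1, 75.8]
force: [3.4, -4.4, -0.5]
gripper_width: 13.1
gripper_force: 35.0
```

Request:
step_arm:
  plan: [0, 0, 0, 0, 0, 0, 0, 0, 0, 0, 0, 0, 0, 0, 0, 0, 0, 0, 0, 0, 0, 0, 0, 0]
  hand: 5

```text
time_s: 13.13
ee_pos: [537.0, 35.2, 61.6]
ee_rot: [-179.9, 0.0, 75.7]
force: [-0.2, 0.7, 0.1]
gripper_width: 37.0
gripper_force: 0.0
```

Request:
step_arm:
  plan: [0, 0, -2, 0, 0, 0, 0, 0, -3.5, 0, 0, 0, 0, 0, -3.5, 0, 0, 0, 0, 0, -3, 0, 0, 0]

```text
time_s: 13.47
ee_pos: [537.6, 35.3, 183.7]
ee_rot: [-180.0, -0.0, 75.7]
force: [0.1, -0.2, -0.5]
gripper_width: 49.8
gripper_force: 0.0
```

```bash
cat > d.py <<'E'
from h import *
P={n:viewer.grab_frame(n) for n in('wrist','top','side')}
print({n:find('post_mid',p) for n,p in P.items()})
p=P['wrist'];f=find('post_mid',p);print([np.round(atz(p,u,62,True),1) for u,_ in f])
# tile yaw from top image glaze/stand crop
c=P['top']['img'][300:375,425:500][:,:,::-1];w=p['img'][120:420,140:540][:,:,::-1]
o=np.zeros((450,800,3),np.uint8);o[:450,:450]=cv2.resize(c,(450,450),interpolation=cv2.INTER_CUBIC);o[:262,450:]=cv2.resize(w,(350,262));cv2.imwrite('pics/d1.png',o)
E
python3 d.py; python3 plan.py 460 -190 180 90 39
```

```text
{'wrist': [([326.5, 236.2], 0.72)], 'top': [], 'side': [([365.1, 254.8], 0.7)]}
[array([539. ,  34.6,  62. ])]
from [536.7  35.2 180.3] [-1.798e+02  5.000e-02  7.574e+01] t 13.8167 7 rows
[-3.39, -0.27, 0.01, -0.001, 0.0, -0.036, -3.38, -0.39, 0.01, 0.0, 0.0, -0.035, -3.36, -0.51, 0.01, -0.001, 0.0, -0.036, -3.34, -0.63, 0.01, 0.0, 0.0, -0.035, -3.31, -0.75, 0.0, -0.001, 0.0, -0.036]
[-3.29, -0.86, 0.01, 0.0, 0.0, -0.035, -3.25, -0.98, 0.0, -0.001, 0.001, -0.036]
```

View pics/d1.png

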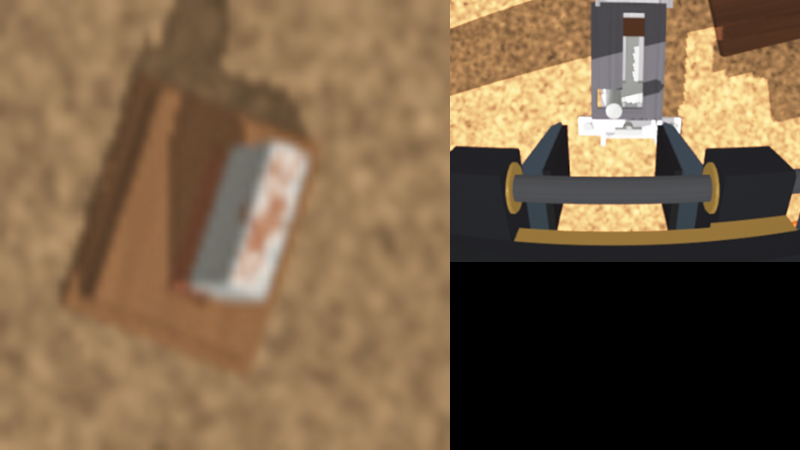

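```bash
python3 plan.py 487 -236 180 167 39
```

```text
from [536.7  35.2 180.3] [-1.798e+02  5.000e-02  7.574e+01] t 13.8167 14 rows
[-1.96, 0.13, 0.0, 0.0, 0.0, -0.114, -1.97, -0.09, 0.0, 0.0, 0.0, -0.114, -1.94, -0.31, 0.0, 0.0, 0.0, -0.114, -1.9, -0.53, 0.0, 0.0, 0.0, -0.114, -1.82, -0.75, 0.0, 0.0, 0.0, -0.114]
[-1.73, -0.95, 0.01, 0.0, 0.0, -0.114, -1.61, -1.14, 0.0, 0.0, 0.0, -0.114, -1.47, -1.31, 0.01, 0.0, 0.0, -0.114, -1.31, -1.47, 0.0, 0.0, -0.001, -0.113, -1.13, -1.61, 0.01, 0.0, 0.0, -0.114]
[-0.94, -1.73, 0.01, -0.001, -0.001, -0.113, -0.74, -1.82, 0.0, 0.0, 0.0, -0.114, -0.53, -1.9, 0.01, -0.001, -0.001, -0.113, -0.31, -1.95, 0.0, 0.0, 0.0, -0.114]
```

Request:
step_arm:
  plan: [-1.95, 0.1, 0, 0, 0, -0.114, -1.95, -0.1, 0, 0, 0, -0.114, -1.95, -0.3, 0, 0, 0, -0.114, -1.9, -0.55, 0, 0, 0, -0.114, -1.8, -0.75, 0, 0, 0, -0.114]

```text
time_s: 14.23
ee_pos: [518.6, -61.9, 180.3]
ee_rot: [-179.8, -0.1, 108.7]
force: [0.8, -0.2, -1.0]
gripper_width: 49.9
gripper_force: 0.0
```

Request:
step_arm:
  plan: [-1.75, -0.95, 0, 0, 0, -0.114, -1.6, -1.15, 0, 0, 0, -0.114, -1.45, -1.3, 0, 0, 0, -0.114, -1.3, -1.45, 0, 0, 0, -0.114, -1.15, -1.6, 0, 0, 0, -0.114]

```text
time_s: 14.65
ee_pos: [501.2, -158.5, 180.3]
ee_rot: [-179.9, -0.2, 141.4]
force: [0.4, 0.3, -0.2]
gripper_width: 50.0
gripper_force: 0.0
```

Request:
step_arm:
  plan: [-0.95, -1.7, 0, 0, 0, -0.114, -0.75, -1.8, 0, 0, 0, -0.114, -0.55, -1.9, 0, 0, 0, -0.114, -0.3, -1.95, 0, 0, 0, -0.114, 0, 0, 0, 0, 0, 0]

```text
time_s: 15.07
ee_pos: [487.6, -237.7, 180.3]
ee_rot: [-180.0, -0.2, 167.2]
force: [0.3, -0.6, 0.9]
gripper_width: 49.7
gripper_force: 0.0
```

```bash
python3 b.py w3.png; python3 -c "
import cv2
a=cv2.imread('pics/w3.png');cv2.imwrite('pics/w3c.png',cv2.resize(a[100:400,140:540],None,fx=2,fy=2,interpolation=cv2.INTER_CUBIC))"
```

```text
15.1167 [ 487.7 -236.1  180.3] [ 1.7995e+02 -1.7000e-01  1.6696e+02] [ 413. -220.  338.] [1.6431e+02 2.0000e-02 7.7300e+01]
rack [] []
mouth [] []
post_mid [([614.2, 225.8], 0.97)] [[538.6, 37.2]]
stand [([328.6, 214.9], 0.95)] [[485.2, -233.4]]
tile_center [([333.7, 229.4], 0.58)] [[487.4, -230.1]]
tile [] []
```

View pics/w3c.png

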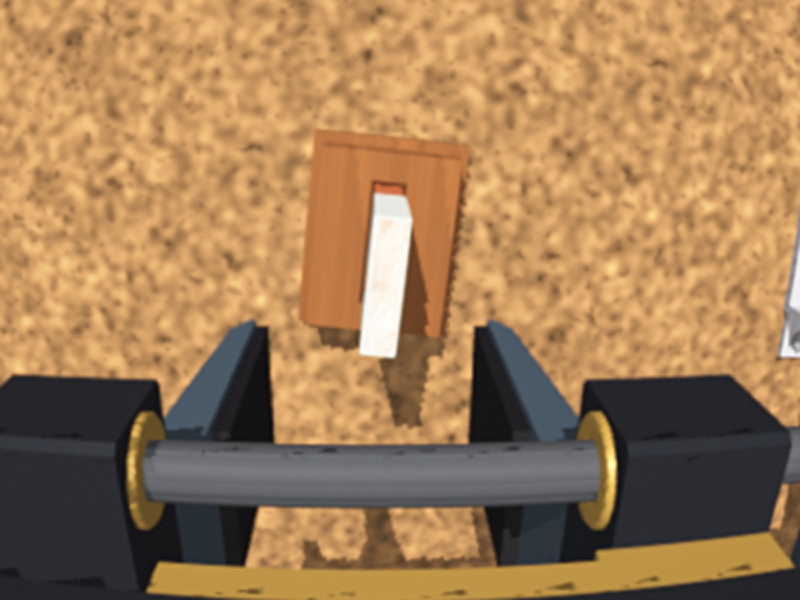

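```bash
python3 - <<'E'
from h import *
p=viewer.grab_frame('wrist')
q=[atz(p,u,91,True) for u in ((327.5,209),(345.5,210),(338.5,279),(320,278))]
for i in range(4): 
    d=q[(i+1)%4]-q[i]; print(np.round(q[i],1),'len',np.linalg.norm(d).round(1),'ang',np.degrees(np.arctan2(d[1],d[0])).round(1))
print('c',np.mean(q,axis=0))
q=[atz(p,(u[0]/2+140,u[1]/2+100),24,True) for u in ((318,130),(468,147),(441,336),(302,322))]
for i in range(4): 
    d=q[(i+1)%4]-q[i]; print(np.round(q[i],1),'len',np.linalg.norm(d).round(1),'ang',np.degrees(np.arctan2(d[1],d[0])).round(1))
print('c',np.mean(q,axis=0))
E
```

```text
[ 463.3 -226.3   91. ] len 12.3 ang 74.1
[ 466.7 -214.5   91. ] len 50.7 ang -17.5
[ 515.  -229.7   91. ] len 13.3 ang -106.1
[ 511.3 -242.5   91. ] len 50.7 ang 161.3
c [ 489.08173254 -228.24399298   91.        ]
[ 434.1 -244.    24. ] len 64.2 ang 71.0
[ 455.  -183.3   24. ] len 86.0 ang -19.1
[ 536.2 -211.4   24. ] len 63.2 ang -108.8
[ 515.8 -271.2   24. ] len 86.2 ang 161.6
c [ 485.27682378 -227.47333999   24.        ]
```

```bash
python3 plan.py 488 -228.5 125 162 35;
```

```text
from [ 488.8 -234.4  181.8] [ 1.7998e+02 -2.0000e-02  1.6721e+02] t 15.4667 2 rows
[0.1, 0.28, 2.84, 0.0, 0.0, 0.046, 0.12, 0.27, 2.84, 0.0, 0.0, 0.045]
```

Request:
step_arm:
  plan: [0.1, 0.35, 2.8, 0, 0, 0.045, 0.1, 0.35, 2.7, 0, 0, 0.045, 0, 0, 2.5, 0, 0, 0, 0, 0, 2.0, 0, 0, 0, 0, 0, 0.9, 0, 0, 0]

```text
time_s: 15.88
ee_pos: [487.0, -226.6, 70.5]
ee_rot: [180.0, -0.3, 162.0]
force: [-0.6, -0.7, -0.5]
gripper_width: 49.6
gripper_force: 0.0
```

Request:
step_arm:
  plan: [0, 0, 0, 0, 0, 0, 0, 0, 0, 0, 0, 0]

```text
time_s: 16.05
ee_pos: [488.9, -227.9, 73.3]
ee_rot: [180.0, 0.0, 162.0]
force: [0.4, -0.3, 0.4]
gripper_width: 50.1
gripper_force: 0.0
```

```bash
python3 - <<'E'
from h import *
for i in range(4):
    p=viewer.grab_frame('wrist'); s=sensors.state(); print(np.round(s['ee_pos'],1),np.round(s['ee_rot'],2),np.round(s['force'],1))
save(p,'w4.png');cv2.imwrite('pics/w4c.png',p['img'][130:470,150:490][:,:,::-1])
E
```

```text
[ 489.4 -228.2   74. ] [-1.7999e+02  1.2000e-01  1.6203e+02] [0.4 0.  0.6]
[ 489.5 -228.3   74.3] [-1.7998e+02  1.6000e-01  1.6203e+02] [-0.1 -0.7 -0.2]
[ 489.5 -228.3   74.4] [-1.7998e+02  1.7000e-01  1.6202e+02] [-1.3  0.1  0.2]
[ 489.4 -228.3   74.3] [-1.7998e+02  1.6000e-01  1.6202e+02] [ 0.4 -0.7  0.3]
```

View pics/w4c.png

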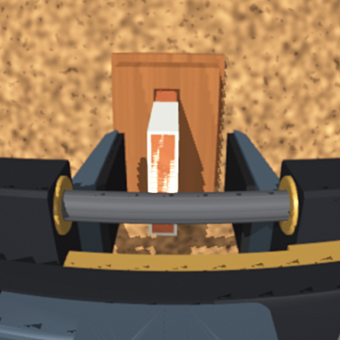

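```bash
python3 - <<'E'
from h import *
p=viewer.grab_frame('wrist');s=sensors.state()
# finger/tile: near top corners of tile at z 91
for u in ((149,135),(178,135),(149,193),(178,193)):
    X=atz(p,(u[0]+150,u[1]+130),91,True); print(np.round(X,1),'tool',np.round(Rm(s['ee_rot']).T@(X-s['ee_pos']),1))
print(np.round(Rm(s['ee_rot']).T@(np.array(p['position'])-s['ee_pos']),1))
E
```

```text
[ 462.1 -230.    91. ] tool [ 25.2 -10.  -16.9]
[ 465.7 -218.9   91. ] tool [ 25.2   1.7 -16.9]
[ 487.3 -238.8   91. ] tool [ -1.5 -10.6 -16.9]
[ 491. -227.   91.] tool [ -1.4   1.8 -16.9]
[  76.6    0.4 -157.4]
```

Request:
step_arm:
  plan: [0, -0.42, 0.3, 0, 0, 0, 0, 0, 0, 0, 0, 0, 0, 0, 0, 0, 0, 0]

```text
time_s: 16.55
ee_pos: [487.0, -232.2, 70.0]
ee_rot: [180.0, 0.0, 162.0]
force: [0.2, 0.0, -0.6]
gripper_width: 50.1
gripper_force: 0.0
```

Request:
step_arm:
  plan: [0, 0, 0, 0, 0, 0, 0, 0, 0, 0, 0, 0, 0, 0, 0, 0, 0, 0, 0, 0, 0, 0, 0, 0, 0, 0, 0, 0, 0, 0]
  hand: 0.8
  newtons: 15

```text
time_s: 16.97
ee_pos: [487.2, -231.9, 69.9]
ee_rot: [180.0, -0.0, 162.0]
force: [0.2, 0.4, 0.0]
gripper_width: 19.5
gripper_force: 0.0
```

Request:
step_arm:
  plan: [0, 0, 0, 0, 0, 0, 0, 0, 0, 0, 0, 0]

```text
time_s: 17.13
ee_pos: [487.1, -232.0, 69.9]
ee_rot: [-180.0, 0.0, 162.0]
force: [0.1, -1.5, -0.7]
gripper_width: 12.2
gripper_force: 15.0
```

Request:
step_arm:
  plan: [0, 0, -1, 0, 0, 0, 0, 0, -2.5, 0, 0, 0, 0, 0, -3.5, 0, 0, 0, 0, 0, -4, 0, 0, 0, 0, 0, 0, 0, 0, 0]

```text
time_s: 17.55
ee_pos: [491.1, -233.8, 188.2]
ee_rot: [-179.9, 0.9, 162.0]
force: [1.5, -0.1, -0.0]
gripper_width: 12.1
gripper_force: 15.0
```

```bash
python3 plan.py 586.9 149.2 180 165.7 36
```

```text
from [ 491.1 -233.8  188.2] [-179.89    0.87  162.02] t 17.55 11 rows
[0.25, 3.58, 0.06, 0.0, 0.001, -0.006, 0.23, 3.58, 0.06, 0.0, 0.001, -0.006, 0.2, 3.58, 0.06, 0.0, 0.001, -0.006, 0.18, 3.59, 0.07, 0.0, 0.002, -0.006, 0.16, 3.59, 0.06, 0.0, 0.001, -0.006]
[0.14, 3.59, 0.07, 0.0, 0.001, -0.006, 0.12, 3.59, 0.07, -0.001, 0.002, -0.006, 0.1, 3.59, 0.07, 0.0, 0.001, -0.006, 0.07, 3.58, 0.07, -0.001, 0.002, -0.005, 0.06, 3.59, 0.07, 0.0, 0.001, -0.006]
[0.03, 3.58, 0.07, -0.001, 0.002, -0.005]
```

Request:
step_arm:
  plan: [0.19, 3.58, 0, 0, 0, -0.006, 0.17, 3.58, 0, 0, 0, -0.006, 0.15, 3.58, 0, 0, 0, -0.006, 0.13, 3.58, 0, 0, 0, -0.006, 0.1, 3.58, 0, 0, 0, -0.006]

```text
time_s: 17.97
ee_pos: [533.2, -57.1, 180.2]
ee_rot: [180.0, -0.0, 163.7]
force: [0.7, -0.4, -0.6]
gripper_width: 11.5
gripper_force: 15.0
```

Request:
step_arm:
  plan: [0.08, 3.58, 0, 0, 0, -0.006, 0.06, 3.58, 0, 0, 0, -0.006, 0.04, 3.58, 0, 0, 0, -0.006, 0.02, 3.58, 0, 0, 0, -0.006, 0, 3.58, 0, 0, 0, -0.006]

```text
time_s: 18.38
ee_pos: [579.3, 116.0, 180.1]
ee_rot: [180.0, -0.0, 165.5]
force: [0.7, -0.4, -0.6]
gripper_width: 12.0
gripper_force: 15.0
```

Request:
step_arm:
  plan: [-0.02, 3.58, 1, 0, 0, -0.006, 0, 0, 2, 0, 0, 0, 0, 0, 1.5, 0, 0, 0, 0, 0, 0, 0, 0, 0, 0, 0, 0, 0, 0, 0]

```text
time_s: 18.8
ee_pos: [587.9, 148.8, 134.4]
ee_rot: [-179.9, -0.1, 165.8]
force: [0.5, 0.1, -1.0]
gripper_width: 12.3
gripper_force: 15.0
```

```bash
sleep 0; python3 - <<'E'
from h import *
for i in range(4): p=viewer.grab_frame('wrist')
s=sensors.state();print(s['time_s'],np.round(s['ee_pos'],1),np.round(s['ee_rot'],2),np.round(s['force'],1))
for o,z in (('rack',0),('mouth',37),('post_mid',62),('tile_center',s['ee_pos'][2]-21)):
    f=find(o,p);print(o,f,[np.round(atz(p,u,z,True),1)[:2].tolist() for u,_ in f])
save(p,'w5.png');cv2.imwrite('pics/w5c.png',cv2.resize(p['img'][60:460,120:560],None,fx=1.7,fy=1.49)[:,:,::-1][:600,:800])
E
```

```text
19.0 [589.4 148.5 136.4] [1.7993e+02 1.3000e-01 1.6576e+02] [-0.4 -0.5 -1.3]
rack [([339.2, 226.3], 0.62)] [[589.8, 161.0]]
mouth [([308.0, 239.6], 0.92), ([326.2, 260.3], 0.44)] [[584.4, 137.8], [602.9, 146.6]]
post_mid [([147.8, 221.6], 0.65)] [[537.8, 35.5]]
tile_center [] []
```

View pics/w5.png

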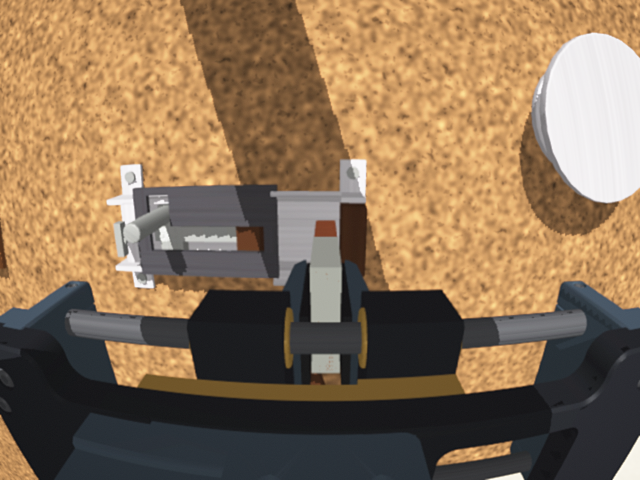

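Request:
step_arm:
  plan: [0, 0, 0, 0, 0, 0, 0, 0, 0, 0, 0, 0, 0, 0, 0, 0, 0, 0]

```text
time_s: 19.45
ee_pos: [588.6, 148.7, 135.0]
ee_rot: [180.0, 0.0, 165.8]
force: [0.4, 0.4, -2.1]
gripper_width: 11.7
gripper_force: 15.0
```

```bash
python3 - <<'E'
from h import *
p=viewer.grab_frame('wrist');s=sensors.state();print(s['time_s'],np.round(s['ee_pos'],1),np.round(s['ee_rot'],2))
M=Rm(s['ee_rot']);e=s['ee_pos']
for n,u,z in (('bot l',(316,221),e[2]-64),('bot r',(335,221),e[2]-64),('top l',(311,266),e[2]+21),('top r',(339,266),e[2]+21)):
    print(n,np.round(M.T@(atz(p,u,z,True)-e),1))
o=np.array([589.8,161]);
for n,u,z in (('wall +y top',(277,194),28),('wall+y r',(340,194),28),('stop in',(340,210),42),('plate edge',(278,190),35),('plate edge-',(278,277),35)):
    d=atz(p,u,z,True)[:2]-o;print(n,np.round([d@[.247,.969],d@[-.969,.247]],1))
E
```

```text
19.5 [588.6 148.8 135. ] [179.99   0.   165.8 ]
bot l [24.4 -5.1 64. ]
bot r [24.4  6.5 64. ]
top l [ 26.5  -5.1 -21. ]
top r [ 26.5   5.9 -21. ]
wall +y top [-46.5  32.4]
wall+y r [-1.  32.4]
stop in [-1.5 23.5]
plate edge [-44.8  36.4]
plate edge- [-46.8 -29. ]
```

Request:
step_arm:
  plan: [0.1, 0, 2, 0, 0, 0, 0, 0, 1.2, 0, 0, 0, 0, 0, 0.5, 0, 0, 0, 0, 0, 0.4, 0, 0, 0, 0, 0, 0.3, 0, 0, 0]

```text
time_s: 19.92
ee_pos: [587.9, 149.1, 90.8]
ee_rot: [180.0, 0.0, 165.8]
force: [0.6, -0.3, -0.4]
gripper_width: 12.0
gripper_force: 15.0
```

Request:
step_arm:
  plan: [0, 0, 0.3, 0, 0, 0, 0, 0, 0.3, 0, 0, 0, 0, 0, 0, 0, 0, 0]

```text
time_s: 20.17
ee_pos: [587.6, 149.0, 84.8]
ee_rot: [-180.0, -0.0, 165.8]
force: [-0.7, 0.0, -1.4]
gripper_width: 11.9
gripper_force: 15.0
```

Request:
step_arm:
  plan: [0, 0, 0.3, 0, 0, 0, 0, 0, 0.3, 0, 0, 0, 0, 0, 0.3, 0, 0, 0, 0, 0, 0.2, 0, 0, 0, 0, 0, 0, 0, 0, 0]

```text
time_s: 20.58
ee_pos: [587.3, 148.9, 73.3]
ee_rot: [-180.0, -0.1, 165.8]
force: [-0.2, 0.4, -0.9]
gripper_width: 11.9
gripper_force: 15.0
```

Request:
step_arm:
  plan: [0, 0, 0.1, 0, 0, 0, 0, 0, 0.1, 0, 0, 0, 0, 0, 0, 0, 0, 0]

```text
time_s: 20.83
ee_pos: [587.6, 149.0, 71.8]
ee_rot: [180.0, -0.0, 165.8]
force: [-0.3, 0.3, -1.2]
gripper_width: 11.6
gripper_force: 15.0
```

Request:
step_arm:
  plan: [0, 0, 0.05, 0, 0, 0, 0, 0, 0.05, 0, 0, 0, 0, 0, 0, 0, 0, 0]

```text
time_s: 21.08
ee_pos: [587.6, 149.0, 70.9]
ee_rot: [180.0, -0.0, 165.8]
force: [-0.7, 0.2, -1.3]
gripper_width: 12.2
gripper_force: 15.0
```

Request:
step_arm:
  plan: [0, 0.1, 0, 0, 0, 0, 0, 0.1, 0, 0, 0, 0, 0, 0.1, 0, 0, 0, 0, 0, 0, 0, 0, 0, 0]

```text
time_s: 21.42
ee_pos: [588.5, 152.2, 71.0]
ee_rot: [180.0, 0.0, 165.8]
force: [-0.7, -0.5, -1.8]
gripper_width: 12.0
gripper_force: 15.0
```

Request:
step_arm:
  plan: [0, 0.07, 0, 0, 0, 0, 0, 0, 0, 0, 0, 0]

```text
time_s: 21.58
ee_pos: [588.6, 152.8, 71.0]
ee_rot: [180.0, 0.0, 165.8]
force: [0.1, -0.6, -1.4]
gripper_width: 12.1
gripper_force: 15.0
```

Request:
step_arm:
  plan: [0, 0.07, 0, 0, 0, 0, 0, 0, 0, 0, 0, 0]

```text
time_s: 21.75
ee_pos: [588.8, 153.4, 71.0]
ee_rot: [180.0, 0.0, 165.8]
force: [0.0, -0.9, -1.2]
gripper_width: 12.1
gripper_force: 15.0
```

Request:
step_arm:
  plan: [0, 0.07, 0, 0, 0, 0, 0, 0, 0, 0, 0, 0]

```text
time_s: 21.92
ee_pos: [588.8, 153.7, 70.9]
ee_rot: [-180.0, -0.0, 165.8]
force: [-0.6, -1.6, -1.6]
gripper_width: 12.1
gripper_force: 15.0
```

Request:
step_arm:
  plan: [0, 0.05, 0, 0, 0, 0, 0, 0, 0, 0, 0, 0]

```text
time_s: 22.08
ee_pos: [588.8, 153.8, 70.9]
ee_rot: [-179.9, -0.0, 165.8]
force: [-0.6, -3.5, 0.2]
gripper_width: 11.9
gripper_force: 15.0
```

Request:
step_arm:
  plan: [0, -0.05, 0.05, 0, 0, 0, 0, 0, 0.05, 0, 0, 0, 0, 0, 0, 0, 0, 0]

```text
time_s: 22.33
ee_pos: [588.9, 153.7, 70.0]
ee_rot: [-180.0, 0.0, 165.8]
force: [-1.3, -3.5, 0.3]
gripper_width: 11.8
gripper_force: 15.0
```

Request:
step_arm:
  plan: [0, 0, 0.05, 0, 0, 0, 0, 0, 0, 0, 0, 0]

```text
time_s: 22.5
ee_pos: [588.8, 153.7, 70.0]
ee_rot: [-180.0, 0.0, 165.8]
force: [-1.7, -4.1, 4.1]
gripper_width: 11.8
gripper_force: 15.0
```

On the floor and against the stop. Release and rise.

Request:
step_arm:
  plan: [0, 0, 0, 0, 0, 0, 0, 0, 0, 0, 0, 0, 0, 0, 0, 0, 0, 0, 0, 0, 0, 0, 0, 0]
  hand: 5

```text
time_s: 22.83
ee_pos: [589.0, 154.4, 69.3]
ee_rot: [180.0, 0.0, 165.8]
force: [0.6, 0.7, -0.4]
gripper_width: 35.6
gripper_force: 0.0
```

Request:
step_arm:
  plan: [0, 0, -1, 0, 0, 0, 0, 0, -2.5, 0, 0, 0, 0, 0, -3.5, 0, 0, 0, 0, 0, -3.5, 0, 0, 0, 0, 0, -0.5, 0, 0, 0]

```text
time_s: 23.25
ee_pos: [592.3, 154.9, 186.9]
ee_rot: [179.6, 0.6, 165.8]
force: [0.8, 0.7, 0.8]
gripper_width: 50.1
gripper_force: 0.0
```

Request:
step_arm:
  plan: [0, 0, 0, 0, 0, 0, 0, 0, 0, 0, 0, 0, 0, 0, 0, 0, 0, 0]

```text
time_s: 23.5
ee_pos: [587.9, 153.8, 178.0]
ee_rot: [-179.9, -0.1, 165.8]
force: [0.0, -1.1, -0.6]
gripper_width: 50.0
gripper_force: 0.0
```

```bash
python3 b.py w6.png; python3 plan.py 538.8 33.8 150 75.7 38
```

```text
23.55 [587.8 153.8 177.7] [-179.92   -0.18  165.8 ] [514. 173. 336.] [1.643e+02 4.000e-02 7.590e+01]
rack [([330.0, 220.9], 0.69)] [[591.0, 158.1]]
mouth [([301.7, 228.9], 0.76), ([303.3, 395.4], 0.39)] [[583.4, 135.3], [752.0, 90.0]]
post_mid [([164.4, 214.3], 0.67)] [[538.3, 33.7]]
stand [([3.2, 223.5], 0.85)] [[489.1, -238.4]]
tile_center [] []
tile [([326.8, 223.5], 0.73)] [[591.2, 154.9]]
from [588.7 153.9 178.8] [-1.7998e+02 -6.0000e-02  1.6580e+02] t 23.85 14 rows
[0.13, -0.92, 0.21, 0.0, 0.0, 0.112, 0.03, -0.93, 0.21, 0.0, 0.0, 0.112, -0.07, -0.93, 0.21, 0.0, 0.0, 0.112, -0.18, -0.91, 0.21, 0.0, 0.0, 0.112, -0.28, -0.89, 0.2, 0.0, 0.0, 0.112]
[-0.37, -0.85, 0.21, 0.0, 0.0, 0.113, -0.47, -0.8, 0.2, 0.0, 0.0, 0.112, -0.55, -0.75, 0.21, 0.0, 0.0, 0.113, -0.63, -0.68, 0.2, 0.0, 0.0, 0.112, -0.71, -0.6, 0.21, 0.0, 0.0, 0.113]
[-0.77, -0.52, 0.2, 0.0, 0.0, 0.112, -0.82, -0.43, 0.21, 0.0, 0.0, 0.113, -0.87, -0.34, 0.2, -0.001, 0.0, 0.112, -0.89, -0.23, 0.21, 0.0, 0.0, 0.113]
```

View pics/w6.png

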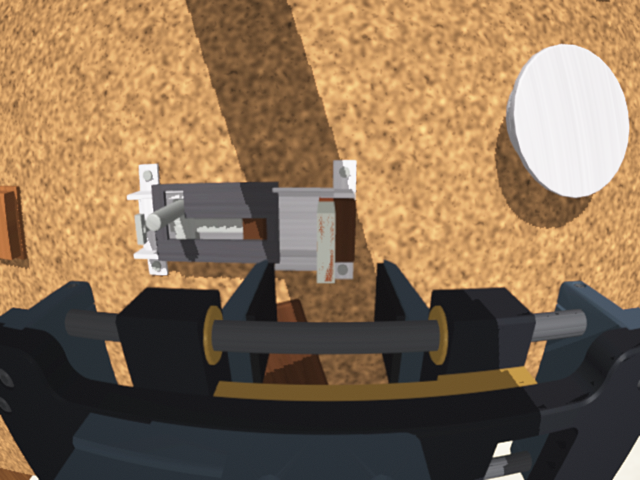

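Request:
step_arm:
  plan: [0.13, -0.92, 0.2, 0, 0, 0.112, 0.03, -0.93, 0.2, 0, 0, 0.112, -0.07, -0.93, 0.2, 0, 0, 0.112, -0.18, -0.91, 0.2, 0, 0, 0.112, -0.28, -0.89, 0.2, 0, 0, 0.112]

```text
time_s: 24.27
ee_pos: [570.9, 110.6, 169.2]
ee_rot: [-180.0, -0.0, 133.4]
force: [-0.2, -0.1, 0.6]
gripper_width: 50.0
gripper_force: 0.0
```

Request:
step_arm:
  plan: [-0.37, -0.85, 0.2, 0, 0, 0.113, -0.47, -0.8, 0.2, 0, 0, 0.112, -0.55, -0.75, 0.2, 0, 0, 0.113, -0.63, -0.68, 0.2, 0, 0, 0.112, -0.71, -0.6, 0.2, 0, 0, 0.113]

```text
time_s: 24.68
ee_pos: [553.0, 67.7, 159.2]
ee_rot: [-180.0, -0.0, 101.1]
force: [0.7, -0.8, -0.3]
gripper_width: 49.9
gripper_force: 0.0
```

Request:
step_arm:
  plan: [-0.77, -0.52, 0.2, 0, 0, 0.112, -0.82, -0.43, 0.2, 0, 0, 0.113, -0.87, -0.34, 0.2, 0, 0, 0.112, -0.89, -0.23, 0.2, 0, 0, 0.113, 0, 0, 0, 0, 0, 0]

```text
time_s: 25.1
ee_pos: [538.1, 32.7, 151.0]
ee_rot: [-179.9, 0.0, 75.5]
force: [-1.7, 0.5, -0.4]
gripper_width: 50.3
gripper_force: 0.0
```

Request:
step_arm:
  plan: [0, 0, 0, 0, 0, 0, 0, 0, 0, 0, 0, 0, 0, 0, 0, 0, 0, 0, 0, 0, 0, 0, 0, 0]

```text
time_s: 25.43
ee_pos: [539.3, 34.3, 151.5]
ee_rot: [180.0, -0.0, 75.8]
force: [0.3, -0.1, 0.2]
gripper_width: 50.0
gripper_force: 0.0
```

```bash
python3 b.py w7.png; python3 plan.py 538.8 33.8 62 75.7 30
```

```text
25.4833 [539.3  34.3 151.5] [ 1.7999e+02 -1.0000e-02  7.5750e+01] [559. 109. 309.] [ 1.6419e+02 -2.0000e-02 -1.4130e+01]
rack [([347.6, 65.6], 0.86), ([562.6, 123.9], 0.44)] [[590.9, 161.7], [782.5, 78.0]]
mouth [([351.5, 90.4], 0.97)] [[585.3, 136.7]]
post_mid [] []
stand [] []
tile_center [([351.8, 65.2], 0.82)] [[588.8, 153.1]]
tile [([350.1, 75.9], 0.68)] [[590.1, 151.8]]
from [539.1  33.9 151.4] [ 1.800e+02 -1.000e-02  7.569e+01] t 25.7833 3 rows
[-0.01, -0.01, 2.98, 0.0, 0.0, 0.0, -0.01, -0.01, 2.98, 0.0, 0.0, 0.0, 0.0, 0.0, 2.98, 0.0, 0.0, 0.0]
```

Request:
step_arm:
  plan: [0, 0, 3, 0, 0, 0, 0, 0, 3, 0, 0, 0, 0, 0, 2, 0, 0, 0, 0, 0, 1, 0, 0, 0, 0, 0, 0, 0, 0, 0]

```text
time_s: 26.2
ee_pos: [537.5, 33.8, 59.4]
ee_rot: [-179.7, 0.1, 75.7]
force: [0.7, 0.1, 1.0]
gripper_width: 49.9
gripper_force: 0.0
```

Request:
step_arm:
  plan: [0, 0, 0, 0, 0, 0, 0, 0, 0, 0, 0, 0, 0, 0, 0, 0, 0, 0, 0, 0, 0, 0, 0, 0, 0, 0, 0, 0, 0, 0]
  hand: 1.0
  newtons: 35

```text
time_s: 26.62
ee_pos: [539.6, 33.9, 62.4]
ee_rot: [179.9, -0.0, 75.7]
force: [0.4, 0.5, 0.2]
gripper_width: 19.5
gripper_force: 0.0
```

Request:
step_arm:
  plan: [0, 0, 0, 0, 0, 0, 0, 0, 0, 0, 0, 0, 0, 0, 0, 0, 0, 0]

```text
time_s: 26.87
ee_pos: [539.3, 33.9, 62.1]
ee_rot: [180.0, -0.0, 75.7]
force: [-1.1, -0.8, 5.1]
gripper_width: 13.2
gripper_force: 35.0
```

Request:
step_arm:
  plan: [-0.1, 0, 0, 0, 0, 0, -0.1, 0, 0, 0, 0, 0, -0.1, 0, 0, 0, 0, 0, -0.05, 0, 0, 0, 0, 0, 0, 0, 0, 0, 0, 0]

```text
time_s: 27.28
ee_pos: [539.2, 32.4, 62.1]
ee_rot: [179.9, -0.2, 75.6]
force: [1.0, 8.6, 4.5]
gripper_width: 13.4
gripper_force: 35.0
```

Request:
step_arm:
  plan: [-0.1, 0, 0, 0, 0, 0, 0, 0, 0, 0, 0, 0]

```text
time_s: 27.45
ee_pos: [539.1, 31.5, 62.1]
ee_rot: [179.9, -0.2, 75.6]
force: [1.3, 8.0, 5.2]
gripper_width: 13.4
gripper_force: 35.0
```

Request:
step_arm:
  plan: [0, 0.2, 0, 0, 0, 0, 0, 0.2, 0, 0, 0, 0, 0, 0.2, 0, 0, 0, 0, 0, 0.2, 0, 0, 0, 0, 0, 0.2, 0, 0, 0, 0]

```text
time_s: 27.87
ee_pos: [548.7, 29.1, 62.1]
ee_rot: [179.9, -0.2, 75.6]
force: [1.2, 7.9, 4.9]
gripper_width: 13.2
gripper_force: 35.0
```

Request:
step_arm:
  plan: [0, 0.2, 0, 0, 0, 0, 0, 0.2, 0, 0, 0, 0, 0, 0.2, 0, 0, 0, 0, 0, 0.1, 0, 0, 0, 0, 0, 0, 0, 0, 0, 0]

```text
time_s: 28.28
ee_pos: [555.8, 27.3, 62.0]
ee_rot: [179.9, -0.2, 75.6]
force: [0.9, 8.3, 4.0]
gripper_width: 13.3
gripper_force: 35.0
```

Request:
step_arm:
  plan: [0.1, 0, 0, 0, 0, 0, 0.2, 0, 0, 0, 0, 0, 0.2, 0, 0, 0, 0, 0, 0.2, 0, 0, 0, 0, 0, 0.2, 0, 0, 0, 0, 0]

```text
time_s: 28.7
ee_pos: [558.0, 35.9, 62.1]
ee_rot: [179.9, -0.2, 75.6]
force: [1.8, 6.9, 3.6]
gripper_width: 13.2
gripper_force: 35.0
```

Request:
step_arm:
  plan: [0.2, 0, 0, 0, 0, 0, 0.2, 0, 0, 0, 0, 0, 0.2, 0, 0, 0, 0, 0, 0.2, 0, 0, 0, 0, 0, 0.2, 0, 0, 0, 0, 0]

```text
time_s: 29.12
ee_pos: [560.6, 45.5, 62.1]
ee_rot: [179.9, -0.2, 75.6]
force: [1.3, 6.8, 3.1]
gripper_width: 13.3
gripper_force: 35.0
```

Request:
step_arm:
  plan: [0.2, 0, 0, 0, 0, 0, 0.2, 0, 0, 0, 0, 0, 0.2, 0, 0, 0, 0, 0, 0.2, 0, 0, 0, 0, 0, 0.2, 0, 0, 0, 0, 0]

```text
time_s: 29.53
ee_pos: [563.1, 55.0, 62.1]
ee_rot: [179.8, -0.2, 75.6]
force: [0.5, 6.2, 3.7]
gripper_width: 13.3
gripper_force: 35.0
```

Request:
step_arm:
  plan: [0.2, 0, 0, 0, 0, 0, 0.2, 0, 0, 0, 0, 0, 0.2, 0, 0, 0, 0, 0, 0.2, 0, 0, 0, 0, 0, 0.2, 0, 0, 0, 0, 0]

```text
time_s: 29.95
ee_pos: [565.6, 64.6, 62.1]
ee_rot: [179.8, -0.2, 75.6]
force: [2.0, 6.3, 2.2]
gripper_width: 13.0
gripper_force: 35.0
```

Request:
step_arm:
  plan: [0.2, 0, 0, 0, 0, 0, 0.2, 0, 0, 0, 0, 0, 0.2, 0, 0, 0, 0, 0, 0.15, 0, 0, 0, 0, 0, 0.1, 0, 0, 0, 0, 0]

```text
time_s: 30.37
ee_pos: [567.7, 72.8, 62.1]
ee_rot: [179.8, -0.2, 75.6]
force: [2.0, 6.0, 3.2]
gripper_width: 13.5
gripper_force: 35.0
```

Request:
step_arm:
  plan: [0.1, 0, 0, 0, 0, 0, 0.05, 0, 0, 0, 0, 0, 0, 0, 0, 0, 0, 0]

```text
time_s: 30.62
ee_pos: [568.1, 74.2, 62.1]
ee_rot: [179.8, -0.2, 75.6]
force: [1.6, 6.3, 3.4]
gripper_width: 13.7
gripper_force: 35.0
```

Request:
step_arm:
  plan: [0.05, 0, 0, 0, 0, 0, 0.05, 0, 0, 0, 0, 0, 0, 0, 0, 0, 0, 0]

```text
time_s: 30.87
ee_pos: [568.3, 75.1, 62.1]
ee_rot: [179.8, -0.2, 75.6]
force: [1.5, 5.4, 3.7]
gripper_width: 13.4
gripper_force: 35.0
```

Request:
step_arm:
  plan: [0.05, 0, 0, 0, 0, 0, 0.05, 0, 0, 0, 0, 0, 0, 0, 0, 0, 0, 0]

```text
time_s: 31.12
ee_pos: [568.6, 76.0, 62.1]
ee_rot: [179.8, -0.2, 75.6]
force: [2.3, 5.8, 4.0]
gripper_width: 13.2
gripper_force: 35.0
```

Request:
step_arm:
  plan: [0.05, 0, 0, 0, 0, 0, 0.05, 0, 0, 0, 0, 0, 0, 0, 0, 0, 0, 0]

```text
time_s: 31.37
ee_pos: [568.6, 76.3, 62.1]
ee_rot: [179.8, -0.1, 75.7]
force: [2.5, 4.9, 5.8]
gripper_width: 13.0
gripper_force: 35.0
```

Request:
step_arm:
  plan: [0.05, 0, 0, 0, 0, 0, 0.05, 0, 0, 0, 0, 0, 0, 0, 0, 0, 0, 0]

```text
time_s: 31.62
ee_pos: [568.4, 76.4, 62.1]
ee_rot: [179.9, -0.0, 75.7]
force: [2.0, 1.9, 6.2]
gripper_width: 13.4
gripper_force: 35.0
```

Clamping. One more small step to unload, then release and check.

Request:
step_arm:
  plan: [0.07, 0, 0, 0, 0, 0, 0, 0, 0, 0, 0, 0]

```text
time_s: 31.78
ee_pos: [568.3, 76.5, 62.1]
ee_rot: [179.9, 0.1, 75.7]
force: [1.4, -0.5, 6.4]
gripper_width: 13.2
gripper_force: 35.0
```

Request:
step_arm:
  plan: [0, 0, 0, 0, 0, 0, 0, 0, 0, 0, 0, 0, 0, 0, 0, 0, 0, 0, 0, 0, 0, 0, 0, 0, 0, 0, 0, 0, 0, 0]
  hand: 5

```text
time_s: 32.2
ee_pos: [567.1, 77.1, 60.9]
ee_rot: [-179.9, 0.0, 75.7]
force: [0.5, -0.1, 0.3]
gripper_width: 43.9
gripper_force: 0.0
```

Request:
step_arm:
  plan: [0, 0, -1, 0, 0, 0, 0, 0, -3, 0, 0, 0, 0, 0, -3.5, 0, 0, 0, 0, 0, -3.5, 0, 0, 0, 0, 0, -2, 0, 0, 0]

```text
time_s: 32.62
ee_pos: [569.1, 77.5, 196.2]
ee_rot: [179.7, -0.1, 75.7]
force: [0.6, 0.7, 0.9]
gripper_width: 50.2
gripper_force: 0.0
```

Request:
step_arm:
  plan: [-2, 0, -1, 0, 0, 0, -2, 0, 0, 0, 0, 0, 0, 0, 0, 0, 0, 0, 0, 0, 0, 0, 0, 0]

```text
time_s: 32.95
ee_pos: [557.6, 38.1, 202.2]
ee_rot: [180.0, -0.0, 75.6]
force: [1.0, 0.1, -0.9]
gripper_width: 50.4
gripper_force: 0.0
```

```bash
python3 b.py w8.png; python3 - <<'E'
from h import *
for n in ('side','top'):
    p=viewer.grab_frame(n)
    for o,z in (('tile_center',48.5),('tile',6),('post_mid',62),('rack',0)):
        f=find(o,p);print(n,o,f,[np.round(atz(p,u,z),1)[:2].tolist() for u,_ in f])
E
```

```text
33.0 [557.7  38.7 201.7] [ 1.800e+02 -4.000e-02  7.563e+01] [577. 113. 359.] [ 1.6421e+02 -3.0000e-02 -1.4320e+01]
rack [([326.4, 85.1], 0.79)] [[590.6, 160.0]]
mouth [([329.1, 109.7], 0.65)] [[586.1, 133.7]]
post_mid [([327.4, 178.3], 0.87), ([526.7, 128.5], 0.67)] [[570.5, 79.0], [751.6, 83.9]]
stand [([523.3, 127.9], 0.46)] [[783.7, 79.1]]
tile_center [([329.5, 84.1], 0.58)] [[591.5, 153.8]]
tile [([328.7, 88.4], 0.92)] [[591.7, 155.6]]
side tile_center [([337.7, 294.9], 0.89)] [[584.8, 160.6]]
side tile [([336.7, 306.2], 0.83)] [[587.9, 150.9]]
side post_mid [([349.2, 262.9], 0.55)] [[572.1, 71.1]]
side rack [] []
top tile_center [([318.5, 202.6], 0.56)] [[766.8, 83.0]]
top tile [([291.3, 281.7], 0.4)] [[592.0, 135.5]]
top post_mid [] []
top rack [([282.2, 284.4], 0.76)] [[585.7, 156.1]]
```

```bash
python3 -c "
from workcell import env
print(env.job_done())"
```

```text
the job is handed in; nothing more can be done
None
```

The tile is filed: its wrist-camera position and the follower's reading (about 12 mm) fit it being clamped upright and flush at the end stop. The follower was eased home without snapping, the arm is clear, and the job was handed in at about 33 s.

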